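Sort brush ferrules on the light-gap gauge

ROBOT

A 6-joint arm with a two-finger parallel gripper is mounted at the origin on the work surface. World frame = base frame: x ahead of the robot, y to its left, z up, the work surface at z = 0. Lengths are in m, angles in degrees, forces in N, time in s.
With the tool pointing down it reaches from about 0.3 to 0.75 m from the base axis. Payload 8.5 kg.
Tool frame: the origin (TCP) lies at the very end of the fingers, on their centre line; the grasp point (between the pads) lies 19 mm behind it (env.pinch_z is the distance from the TCP to the grasp point, in m); z points along the fingers, y is the line along which they close (so a half turn about z gives the same grasp; the last joint's range is limited). The gripper opens to 85 mm and grips with 20 to 120 N. Pads are 22 mm wide; open, the fingers measure 114 mm over their backs; the gripper's body (76 mm by 85 mm) begins 54 mm behind the grasp point. The pads swing forward as they close: fully open they stand 13 mm farther back than shut.
Start: joints at [-12.336, 21.807, 74.336, -0, 83.858, -12.336], TCP at [0.55, 0, 0.231] pointing down, gripper open.
Joint ranges: [-178.18, 178.18], [-50.72, 133.34], [12.68, 142.11], [-81.47, 261.47], [9.98, 163.14], [-165.26, 165.26]. Speed limits (degrees/s): [136.94, 136.94, 180, 180, 180, 180].

INTERFACE

Orientations are given as a 3x3 rotation matrix whose columns are the frame's x, y, z axes.
In Python, from rig import env, viewer gives the robot as it stands.
- The arm moves only by the tool drive_tool, never from a script. Its argument "series" is a list of rows, each a list of 3 entries, a list of its own where there are three numbers: the shift along the tool's x, y, z in m, then the turn about the tool's z in degrees, then the finger opening in m, from 0 to 0.0854. A call has 1 to 20 rows; each row is the pose to reach, as a shift and turn from the pose commanded when the call began, along the tool's axes at that moment; what a row does not reach only later rows make up. A row lasts 1/10 s, in which the tool goes at most 50 mm and 8.59 degrees, less where a joint would pass 70% of its speed; a pose out of reach is approached as far as the arm can. A call with a gripper value outside its range is refused whole. The fingers move at their own pace and stop on an object; "newtons" is the grip in N (left out, the last holds). Time passes only in rows, so rows that repeat a pose let the fingers close. It gives the time, the measured TCP pose, the force, the opening and the grip force at its end, in the units of the state.
- env.observe(): the state, without advancing time (a new reading comes with each control period).
- viewer.get_image(name): name is "scene" or "side" or "wrist"; returns a dict with "img" (384x512x3 uint8, red, green, blue), "depth" (384x512 float32, m along the optical axis (not along the pixel's ray), 0 where there is no reading), "camera_matrix" (3x3 intrinsics, pixels), "distortion" ([k1, k2, p1, p2, k3] as OpenCV has them; the pictures are not rectified), "rvec" (rotation vector, rad) and "tvec" (3), from world to camera coordinates, as OpenCV has them. Camera axes: x right, y down, z forward; pixel columns grow to the right and rows downward; lengths in m; the calibration is good to about 2 mm. A picture is of the moment at which its call begins.
- env.close_job(): hands the job in; it is judged then, once.
The state is a dict: "time_s": time; "q": joint angles; "qvel": joint speeds; "joint_efforts": joint torques, N m; "position": TCP position; "tool_rot": TCP orientation; "ft_force": force on the tool from outside, world axes, zero at the start; "wrist_torque": the same for the moment, N m; "grip_width": finger opening in m; "gripper_force": force on a finger pad.
Only numpy, scipy, OpenCV 4.12 (cv2) and the standard library are available. Lean on these libraries where they do the work, as an engineer would, in place of code of your own. Each camera call takes 0.05 s, during which the arm holds its last target. There are 200 camera calls.

TASK

We are putting new handles on the stencil brushes: switch the light-gap gauge on at its rocker and try the loose brush ferrules on its pin, one at a time. Stand the ones that slide fully home in the green tray, and put the ones that stop short in the cardboard scrap box. When all are sorted, switch the gauge off again; leave the palette, the brush jar and the pencil where they are.

Things in the scene. Friction and masses are not known exactly. Their poses are not given: they have to be found in the camera images.
- pin_foot (a point): light-gap gauge, fixed: white light box 130 x 235 x 28 mm with an opal plate (its top 32 mm above the table); on the plate stands a dark steel gauge pin 26 mm in diameter and 28 mm tall, top edge bevelled to a 23 mm flat. This point: middle of the pin's foot, on the plate. x points across the box away from the robot, y along it to the pin's end, z up; the switch lies 132 mm from the pin along -y.
- rocker (a joint): the gauge's rocker switch, a black paddle 52 x 28 mm. 0 = light off (white-marked end, nearer the robot, is down), 0.4 rad = light on (green-marked end down). Sprung over centre: 5 to 6 N near the raised end starts it, past the middle (0.2) it snaps over and stays. No light is drawn; the paddle shows the state.
- green_end (a point): top face of the rocker paddle at its green-marked end, 19 mm from the pivot; pressed down (travel about 8 mm) for on. Moves with the paddle; z is the paddle's normal.
- white_end (a point): top face of the rocker paddle at its white-marked end, 19 mm from the pivot on the other side; pressed down (travel about 8 mm) for off.
- tray_floor (a point): glue-up tray for the ferrules that fit: green plastic, open, fixed, outside 165 (x) x 112 (y) x 26 mm, walls and floor 4 mm. This point: centre of its inner floor; x along the tray, y across it, z up. It may be on either side of the gauge.
- scrap_floor (a point): scrap box for the ferrules that do not fit: brown cardboard, open, fixed, outside 165 (x) x 112 (y) x 40 mm, walls and floor 4 mm. This point: centre of its inner floor; x along the box, y across it, z up. It may be on either side of the gauge.
- palette: bystander: round glass paint palette, 104 mm across, 22 mm high; origin at the centre of its underside.
- brush_jar: bystander: glass water jar 72 mm across and 85 mm tall with brushes standing in it, up to 0.2 m high; origin at the centre of its underside.
- pencil: bystander: red pencil, 195 mm long and 8 mm thick, lying on the table; origin under it, 45 mm from its middle, x towards the point.
- ferrule_1_mid (a point): loose nickel-plated stencil-brush ferrule (4 to 6 are present), standing on end: a sleeve 34 mm outside, 29 mm bore, 30 mm tall, open both ends, either way up, 60 g. Some have a ridge inside, from 11 mm to 19 mm up, bore about 22 mm. Fully home on the pin it stands on the opal plate, this point 15 mm above it; a ridged one stops some 17 mm higher. This point: its centre, half-way up; z along the bore.
- ferrule_2_mid (a point): loose nickel-plated stencil-brush ferrule (4 to 6 are present), standing on end: a sleeve 34 mm outside, 29 mm bore, 30 mm tall, open both ends, either way up, 60 g. Some have a ridge inside, from 11 mm to 19 mm up, bore about 22 mm. Fully home on the pin it stands on the opal plate, this point 15 mm above it; a ridged one stops some 17 mm higher. This point: its centre, half-way up; z along the bore.
- ferrule_3_mid (a point): loose nickel-plated stencil-brush ferrule (4 to 6 are present), standing on end: a sleeve 34 mm outside, 29 mm bore, 30 mm tall, open both ends, either way up, 60 g. Some have a ridge inside, from 11 mm to 19 mm up, bore about 22 mm. Fully home on the pin it stands on the opal plate, this point 15 mm above it; a ridged one stops some 17 mm higher. This point: its centre, half-way up; z along the bore.
- ferrule_4_mid (a point): loose nickel-plated stencil-brush ferrule (4 to 6 are present), standing on end: a sleeve 34 mm outside, 29 mm bore, 30 mm tall, open both ends, either way up, 60 g. Some have a ridge inside, from 11 mm to 19 mm up, bore about 22 mm. Fully home on the pin it stands on the opal plate, this point 15 mm above it; a ridged one stops some 17 mm higher. This point: its centre, half-way up; z along the bore.
- ferrule_5_mid (a point): loose nickel-plated stencil-brush ferrule (4 to 6 are present), standing on end: a sleeve 34 mm outside, 29 mm bore, 30 mm tall, open both ends, either way up, 60 g. Some have a ridge inside, from 11 mm to 19 mm up, bore about 22 mm. Fully home on the pin it stands on the opal plate, this point 15 mm above it; a ridged one stops some 17 mm higher. This point: its centre, half-way up; z along the bore.
- ferrule_6_mid (a point): loose nickel-plated stencil-brush ferrule (4 to 6 are present), standing on end: a sleeve 34 mm outside, 29 mm bore, 30 mm tall, open both ends, either way up, 60 g. Some have a ridge inside, from 11 mm to 19 mm up, bore about 22 mm. Fully home on the pin it stands on the opal plate, this point 15 mm above it; a ridged one stops some 17 mm higher. This point: its centre, half-way up; z along the bore.
There are look-alikes about, which are no part of the job. Leave any orange or purple look-alike of the part that bears ferrule_6_mid alone.

How it is judged (in metres and radians):
On the way, in this order (a step that is already met when the one before it is completed fails the run):
1. the gauge is switched on (rocker snapped over to its green end) (value of joint rocker above 0.35 rad), for 0.2 s.
2. with the gauge on, a ferrule has been slid down over the gauge pin (value of joint rocker above 0.35 rad and ((horizontal distance between ferrule_1_mid and pin_foot below 0.005 m and z of ferrule_1_mid in the frame of pin_foot below 0.038 m) or (horizontal distance between ferrule_2_mid and pin_foot below 0.005 m and z of ferrule_2_mid in the frame of pin_foot below 0.038 m) or (horizontal distance between ferrule_3_mid and pin_foot below 0.005 m and z of ferrule_3_mid in the frame of pin_foot below 0.038 m) or (horizontal distance between ferrule_4_mid and pin_foot below 0.005 m and z of ferrule_4_mid in the frame of pin_foot below 0.038 m) or (horizontal distance between ferrule_5_mid and pin_foot below 0.005 m and z of ferrule_5_mid in the frame of pin_foot below 0.038 m) or (horizontal distance between ferrule_6_mid and pin_foot below 0.005 m and z of ferrule_6_mid in the frame of pin_foot below 0.038 m))), for 0.2 s.
3. with the gauge still on, every ferrule is sorted: those that fit stand in the green tray, the others lie or stand in the scrap box (value of joint rocker above 0.35 rad and ((distance between ferrule_1_bore and ferrule_1_mid above 0.013 m and x of ferrule_1_mid in the frame of tray_floor between -0.079 and 0.079 m and y of ferrule_1_mid in the frame of tray_floor between -0.052 and 0.052 m and z of ferrule_1_mid in the frame of tray_floor between 0.005 and 0.025 m and angle between ferrule_1_mid's own z axis and vertical below 0.25 rad) or (distance between ferrule_1_bore and ferrule_1_mid below 0.013 m and x of ferrule_1_mid in the frame of scrap_floor between -0.079 and 0.079 m and y of ferrule_1_mid in the frame of scrap_floor between -0.052 and 0.052 m and z of ferrule_1_mid in the frame of scrap_floor between 0.005 and 0.055 m)) and ((distance between ferrule_2_bore and ferrule_2_mid above 0.013 m and x of ferrule_2_mid in the frame of tray_floor between -0.079 and 0.079 m and y of ferrule_2_mid in the frame of tray_floor between -0.052 and 0.052 m and z of ferrule_2_mid in the frame of tray_floor between 0.005 and 0.025 m and angle between ferrule_2_mid's own z axis and vertical below 0.25 rad) or (distance between ferrule_2_bore and ferrule_2_mid below 0.013 m and x of ferrule_2_mid in the frame of scrap_floor between -0.079 and 0.079 m and y of ferrule_2_mid in the frame of scrap_floor between -0.052 and 0.052 m and z of ferrule_2_mid in the frame of scrap_floor between 0.005 and 0.055 m)) and ((distance between ferrule_3_bore and ferrule_3_mid above 0.013 m and x of ferrule_3_mid in the frame of tray_floor between -0.079 and 0.079 m and y of ferrule_3_mid in the frame of tray_floor between -0.052 and 0.052 m and z of ferrule_3_mid in the frame of tray_floor between 0.005 and 0.025 m and angle between ferrule_3_mid's own z axis and vertical below 0.25 rad) or (distance between ferrule_3_bore and ferrule_3_mid below 0.013 m and x of ferrule_3_mid in the frame of scrap_floor between -0.079 and 0.079 m and y of ferrule_3_mid in the frame of scrap_floor between -0.052 and 0.052 m and z of ferrule_3_mid in the frame of scrap_floor between 0.005 and 0.055 m)) and ((distance between ferrule_4_bore and ferrule_4_mid above 0.013 m and x of ferrule_4_mid in the frame of tray_floor between -0.079 and 0.079 m and y of ferrule_4_mid in the frame of tray_floor between -0.052 and 0.052 m and z of ferrule_4_mid in the frame of tray_floor between 0.005 and 0.025 m and angle between ferrule_4_mid's own z axis and vertical below 0.25 rad) or (distance between ferrule_4_bore and ferrule_4_mid below 0.013 m and x of ferrule_4_mid in the frame of scrap_floor between -0.079 and 0.079 m and y of ferrule_4_mid in the frame of scrap_floor between -0.052 and 0.052 m and z of ferrule_4_mid in the frame of scrap_floor between 0.005 and 0.055 m)) and ((distance between ferrule_5_bore and ferrule_5_mid above 0.013 m and x of ferrule_5_mid in the frame of tray_floor between -0.079 and 0.079 m and y of ferrule_5_mid in the frame of tray_floor between -0.052 and 0.052 m and z of ferrule_5_mid in the frame of tray_floor between 0.005 and 0.025 m and angle between ferrule_5_mid's own z axis and vertical below 0.25 rad) or (distance between ferrule_5_bore and ferrule_5_mid below 0.013 m and x of ferrule_5_mid in the frame of scrap_floor between -0.079 and 0.079 m and y of ferrule_5_mid in the frame of scrap_floor between -0.052 and 0.052 m and z of ferrule_5_mid in the frame of scrap_floor between 0.005 and 0.055 m)) and ((distance between ferrule_6_bore and ferrule_6_mid above 0.013 m and x of ferrule_6_mid in the frame of tray_floor between -0.079 and 0.079 m and y of ferrule_6_mid in the frame of tray_floor between -0.052 and 0.052 m and z of ferrule_6_mid in the frame of tray_floor between 0.005 and 0.025 m and angle between ferrule_6_mid's own z axis and vertical below 0.25 rad) or (distance between ferrule_6_bore and ferrule_6_mid below 0.013 m and x of ferrule_6_mid in the frame of scrap_floor between -0.079 and 0.079 m and y of ferrule_6_mid in the frame of scrap_floor between -0.052 and 0.052 m and z of ferrule_6_mid in the frame of scrap_floor between 0.005 and 0.055 m))), for 0.2 s.
At the end, for the whole second after the job is handed in: The rocker is off (below 0.05 rad) and all ferrules are at rest: those that go home on the pin stand upright (0.25 rad) on the green tray's floor, the others are inside the scrap box (centre at most 55 mm above its floor). ferrule_N_bore (no reading): narrowest point of its bore (value of joint rocker below 0.05 rad and velocity of joint rocker below 0.1 rad/s and ((distance between ferrule_1_bore and ferrule_1_mid above 0.013 m and x of ferrule_1_mid in the frame of tray_floor between -0.079 and 0.079 m and y of ferrule_1_mid in the frame of tray_floor between -0.052 and 0.052 m and z of ferrule_1_mid in the frame of tray_floor between 0.005 and 0.025 m and angle between ferrule_1_mid's own z axis and vertical below 0.25 rad) or (distance between ferrule_1_bore and ferrule_1_mid below 0.013 m and x of ferrule_1_mid in the frame of scrap_floor between -0.079 and 0.079 m and y of ferrule_1_mid in the frame of scrap_floor between -0.052 and 0.052 m and z of ferrule_1_mid in the frame of scrap_floor between 0.005 and 0.055 m)) and ((distance between ferrule_2_bore and ferrule_2_mid above 0.013 m and x of ferrule_2_mid in the frame of tray_floor between -0.079 and 0.079 m and y of ferrule_2_mid in the frame of tray_floor between -0.052 and 0.052 m and z of ferrule_2_mid in the frame of tray_floor between 0.005 and 0.025 m and angle between ferrule_2_mid's own z axis and vertical below 0.25 rad) or (distance between ferrule_2_bore and ferrule_2_mid below 0.013 m and x of ferrule_2_mid in the frame of scrap_floor between -0.079 and 0.079 m and y of ferrule_2_mid in the frame of scrap_floor between -0.052 and 0.052 m and z of ferrule_2_mid in the frame of scrap_floor between 0.005 and 0.055 m)) and ((distance between ferrule_3_bore and ferrule_3_mid above 0.013 m and x of ferrule_3_mid in the frame of tray_floor between -0.079 and 0.079 m and y of ferrule_3_mid in the frame of tray_floor between -0.052 and 0.052 m and z of ferrule_3_mid in the frame of tray_floor between 0.005 and 0.025 m and angle between ferrule_3_mid's own z axis and vertical below 0.25 rad) or (distance between ferrule_3_bore and ferrule_3_mid below 0.013 m and x of ferrule_3_mid in the frame of scrap_floor between -0.079 and 0.079 m and y of ferrule_3_mid in the frame of scrap_floor between -0.052 and 0.052 m and z of ferrule_3_mid in the frame of scrap_floor between 0.005 and 0.055 m)) and ((distance between ferrule_4_bore and ferrule_4_mid above 0.013 m and x of ferrule_4_mid in the frame of tray_floor between -0.079 and 0.079 m and y of ferrule_4_mid in the frame of tray_floor between -0.052 and 0.052 m and z of ferrule_4_mid in the frame of tray_floor between 0.005 and 0.025 m and angle between ferrule_4_mid's own z axis and vertical below 0.25 rad) or (distance between ferrule_4_bore and ferrule_4_mid below 0.013 m and x of ferrule_4_mid in the frame of scrap_floor between -0.079 and 0.079 m and y of ferrule_4_mid in the frame of scrap_floor between -0.052 and 0.052 m and z of ferrule_4_mid in the frame of scrap_floor between 0.005 and 0.055 m)) and ((distance between ferrule_5_bore and ferrule_5_mid above 0.013 m and x of ferrule_5_mid in the frame of tray_floor between -0.079 and 0.079 m and y of ferrule_5_mid in the frame of tray_floor between -0.052 and 0.052 m and z of ferrule_5_mid in the frame of tray_floor between 0.005 and 0.025 m and angle between ferrule_5_mid's own z axis and vertical below 0.25 rad) or (distance between ferrule_5_bore and ferrule_5_mid below 0.013 m and x of ferrule_5_mid in the frame of scrap_floor between -0.079 and 0.079 m and y of ferrule_5_mid in the frame of scrap_floor between -0.052 and 0.052 m and z of ferrule_5_mid in the frame of scrap_floor between 0.005 and 0.055 m)) and ((distance between ferrule_6_bore and ferrule_6_mid above 0.013 m and x of ferrule_6_mid in the frame of tray_floor between -0.079 and 0.079 m and y of ferrule_6_mid in the frame of tray_floor between -0.052 and 0.052 m and z of ferrule_6_mid in the frame of tray_floor between 0.005 and 0.025 m and angle between ferrule_6_mid's own z axis and vertical below 0.25 rad) or (distance between ferrule_6_bore and ferrule_6_mid below 0.013 m and x of ferrule_6_mid in the frame of scrap_floor between -0.079 and 0.079 m and y of ferrule_6_mid in the frame of scrap_floor between -0.052 and 0.052 m and z of ferrule_6_mid in the frame of scrap_floor between 0.005 and 0.055 m)) and linear speed of each of ferrule_1, ferrule_2, ferrule_3, ferrule_4, ferrule_5, ferrule_6 below 0.03 m/s); the robot touches nothing.
It fails at once if the palette is disturbed (moved more than 3 cm) (distance of palette from where it was at the start of the episode above 0.03 m).
It fails at once if the brush jar is disturbed (moved more than 3 cm) (distance of brush_jar from where it was at the start of the episode above 0.03 m).
It fails at once if the pencil is disturbed (moved more than 3 cm) (distance of pencil from where it was at the start of the episode above 0.03 m).
Of ferrule_1, ferrule_2, ferrule_3, ferrule_4, ferrule_5, ferrule_6 only 4 to 6 are there at a start; the rules pass over those that are not, and their reading is None.
At some moment in a run one of ferrule_1, ferrule_2, ferrule_3, ferrule_4, ferrule_5, ferrule_6 may be knocked a few centimetres aside while the robot is not near it.
It also fails if it takes over 210 s, if anything falls off the work surface, if the arm or the gripper's body presses on something with over 40 N, if the wrist force passes 120 N, or if a joint passes its speed limit or range.

## Working session

There is one attempt and no reset: what is moved stays moved. The work goes in short steps, Python scripts to look and compute and a tool call to move; the robot and the scene stay as the last step left them, time stands still between calls to the robot, and variables do not carry over. Pictures are saved under pics/ and viewed, at most 14 in all, crops included, and the job is handed in when it is done.

Besides the shell and the picture viewer there is one more tool, called after "Call:" as name(argument=value, ...), one argument or row to a line, values as JSON. drive_tool: Moves the arm, as the interface text tells. Its arguments: {"type":"object","properties":{"series":{"type":"array"},"newtons":{"type":"number"}},"required":["series"]}

```bash
mkdir -p pics; ls; cat > h.py <<'E'
import numpy as np, cv2
from rig import env, viewer
def cloud(name):
    d=viewer.get_image(name); K=np.array(d["camera_matrix"]); D=np.array(d["distortion"])
    h,w=d["depth"].shape
    u,v=np.meshgrid(np.arange(w),np.arange(h))
    p=cv2.undistortPoints(np.stack([u,v],-1).reshape(-1,1,2).astype(np.float64),K,D).reshape(h,w,2)
    z=d["depth"][...,None]; c=np.concatenate([p*z,z],-1)
    R=cv2.Rodrigues(np.array(d["rvec"],float))[0]; t=np.array(d["tvec"],float).ravel()
    P=(c-t)@R; P[d["depth"]<=0]=np.nan
    return d["img"],P
def save(img,n,s=1.5): cv2.imwrite("pics/"+n,cv2.resize(img[...,::-1],None,fx=s,fy=s))
E
python3 - <<'E'
from h import *
a,P=cloud("scene"); b,Q=cloud("side"); c,W=cloud("wrist")
np.savez("/tmp/s.npz",a=a,P=P,b=b,Q=Q,c=c,W=W)
save(a,"a.png"); save(b,"b.png")
print({k:v for k,v in env.observe().items() if k in("time_s","tool_rot","position","grip_width")})
for n,X in(("scene",P),("side",Q)):
    print(n,np.nanmin(X,(0,1)),np.nanmax(X,(0,1)))
E
```

```text
pics
{'time_s': 0.15, 'position': array([5.49782981e-01, 3.57562307e-05, 2.30859846e-01]), 'tool_rot': array([[ 1.04767329e-05,  9.99999407e-01, -1.08931876e-03],
       [ 9.99999971e-01, -1.02129606e-05,  2.42149522e-04],
       [ 2.42138253e-04, -1.08932127e-03, -9.99999377e-01]]), 'grip_width': 0.08590965152637266}
scene [-1.2477795  -0.64784004 -0.76865543] [0.97615679 2.52592988 0.47060011]
side [-0.95921293 -0.56168917 -0.77034824] [1.52571457 2.55690658 0.58940869]
```

View pics/a.png

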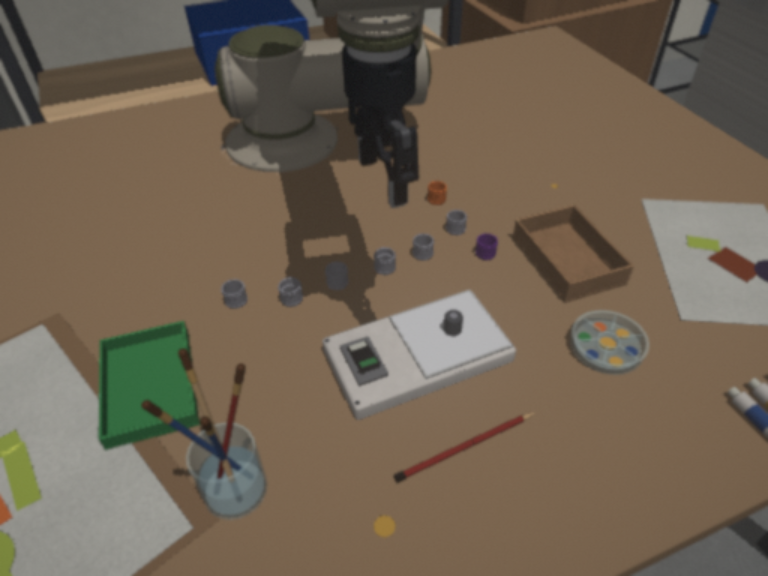

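View pics/b.png

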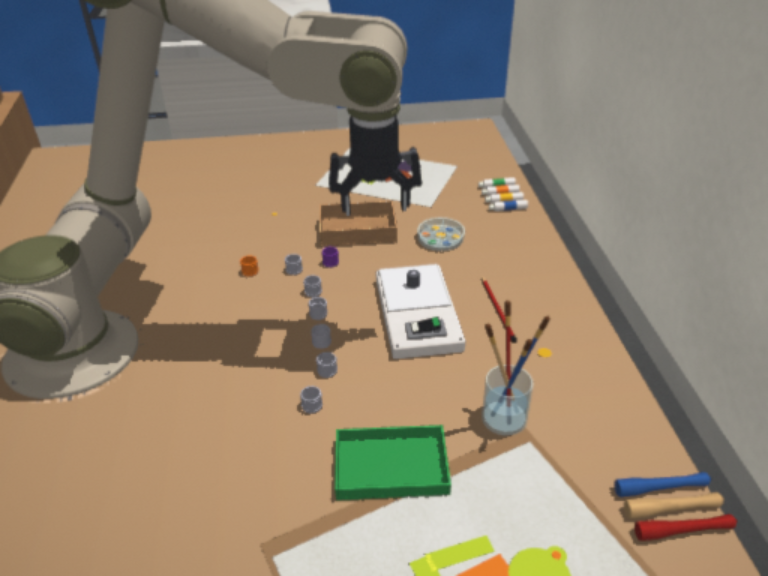

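The scene view (768 px wide) shows six grey ferrules at about (234,294), (290,291), (336,274), (385,261), (423,246) and (456,222). The green tray is at (150,385), the scrap box at (572,252), the pin at (452,322) and the rocker at (364,360). The side view agrees with this.

```bash
cat >> h.py <<'E'
from scipy.optimize import least_squares
def circ(pts,r=0.017):
    # outer-circle fit on a known radius, seen from one/both sides
    f=lambda c:np.hypot(*(pts-c).T)-r
    return least_squares(f,pts.mean(0),loss="soft_l1",f_scale=0.001).x
E
python3 - <<'E'
from h import *
s=np.load("/tmp/s.npz")
P=s["P"];Q=s["Q"]
px=[(234,294),(290,291),(336,274),(385,261),(423,246),(456,222)]
al=np.concatenate([P.reshape(-1,3),Q.reshape(-1,3)]); al=al[~np.isnan(al).any(1)]
for u,v in px:
    u,v=int(u/1.5),int(v/1.5)
    c=np.nanmedian(P[v-4:v+5,u-4:u+5].reshape(-1,3),0)
    for rep in range(3):
        m=(np.hypot(*(al[:,:2]-c[:2]).T)<.024)&(al[:,2]>.006)&(al[:,2]<.036)
        pts=al[m]; 
        o=pts[pts[:,2]<.026]; c=circ(o[:,:2])
    res=[]
    for X in(P,Q):
        x=X.reshape(-1,3); x=x[~np.isnan(x).any(1)]
        mm=(np.hypot(*(x[:,:2]-c).T)<.024)&(x[:,2]>.022)
        res.append((x[mm,:2].max(0)+x[mm,:2].min(0))/2 if mm.any() else None)
    print("ferr",c.round(4),m.sum(),np.percentile(pts[:,2],95).round(4),res)
def box(mask,X,nm):
    p=X[mask]; p=p[~np.isnan(p).any(1)]; r=cv2.minAreaRect((p[:,:2]*1000).astype(np.float32)); print(nm,r,p[:,2].min().round(4),p[:,2].max().round(4),len(p))
for im,X,n in((s["a"],P,"scene"),(s["b"],Q,"side")):
    im=im.astype(int); R,G,B=im[...,0],im[...,1],im[...,2]
    reg=(X[...,0]>.25)&(X[...,0]<.8)&(abs(X[...,1])<.5)
    g=(G>R*1.6)&(G>B*1.3)&reg
    box(g&(X[...,2]>.015)&(X[...,2]<.035)&(X[...,1]>.12),X,n+" tray rim")
    box(reg&(X[...,2]>.028)&(X[...,2]<.046)&(X[...,1]<-.12)&(R>B*1.3)&(R>G),X,n+" scrap rim")
    w=(R>140)&(G>140)&(B>130)&reg&(X[...,2]>.024)&(X[...,2]<.036)&(abs(X[...,1])<.2)
    n0=cv2.morphologyEx(w.astype(np.uint8),cv2.MORPH_OPEN,np.ones((3,3)))>0
    box(n0,X,n+" gauge"); box(n0&(X[...,2]>.0305),X,n+" plate")
    pin=reg&(X[...,2]>.052)&(X[...,2]<.066)&(R<110)&(X[...,0]>.5)&(abs(X[...,1])<.2)
    box(pin,X,n+" pin")
    rk=reg&(R<90)&(X[...,2]>.028)&(X[...,2]<.05)&(X[...,0]>.45)&(abs(X[...,1])<.2)
    box(rk,X,n+" dark")
E
```

```text
ferr [ 0.4174 -0.1907] 451 0.0312 [array([ 0.41740882, -0.18943719]), array([ 0.41553092, -0.19006202])]
ferr [ 0.4476 -0.1131] 425 0.0314 [array([ 0.44793898, -0.11178868]), array([ 0.44604302, -0.11400163])]
ferr [ 0.4423 -0.0373] 390 0.0312 [array([ 0.44278615, -0.03657831]), array([ 0.44234315, -0.035926  ])]
ferr [0.4405 0.0436] 376 0.0315 [array([0.44183459, 0.04471651]), array([0.44089912, 0.04120701])]
ferr [0.434  0.1145] 341 0.0314 [array([0.43483172, 0.11512689]), array([0.43150754, 0.1142284 ])]
ferr [0.3993 0.1934] 313 0.0319 [array([0.40021441, 0.193795  ]), array([0.39743813, 0.19031117])]Traceback (most recent call last):
  File "<stdin>", line 25, in <module>
  File "<stdin>", line 20, in box
    return umr_minimum(a, axis, None, out, keepdims, initial, where)
ValueError: zero-size array to reduction operation minimum which has no identity
```

```bash
python3 - <<'E'
from h import *
s=np.load("/tmp/s.npz")
P=s["P"];Q=s["Q"]
def box(mask,X,nm):
    p=X[mask]; p=p[~np.isnan(p).any(1)]
    if len(p)<4: print(nm,"none"); return
    r=cv2.minAreaRect((p[:,:2]*1000).astype(np.float32)); print(nm,np.round(r[0],1),np.round(r[1],1),round(r[2],1),p[:,2].min().round(4),p[:,2].max().round(4),len(p))
for im,X,n in((s["a"],P,"scene"),(s["b"],Q,"side")):
    im=im.astype(int); R,G,B=im[...,0],im[...,1],im[...,2]
    reg=(X[...,0]>.25)&(X[...,0]<.8)&(abs(X[...,1])<.5)
    g=(G>R*1.6)&(G>B*1.3)&reg
    box(g&(X[...,2]>.015)&(X[...,2]<.035)&(X[...,1]<-.12),X,n+" tray rim")
    box(reg&(X[...,2]>.028)&(X[...,2]<.046)&(X[...,1]>.15)&(R>B*1.3)&(R>G),X,n+" scrap rim")
    w=(R>140)&(G>140)&(B>130)&reg&(X[...,2]>.024)&(X[...,2]<.036)&(abs(X[...,1])<.2)
    w=cv2.morphologyEx(w.astype(np.uint8),cv2.MORPH_OPEN,np.ones((3,3)))>0
    box(w,X,n+" gauge"); box(w&(X[...,2]>.0305),X,n+" plate")
    pin=reg&(X[...,2]>.040)&(X[...,2]<.066)&(R<110)&(X[...,0]>.5)&(X[...,1]>-.03)&(X[...,1]<.15)
    box(pin,X,n+" pin"); p=X[pin]; print(circ(p[p[:,2]<.055][:,:2],.013).round(4))
    rk=reg&(R<90)&(X[...,2]>.028)&(X[...,2]<.05)&(X[...,0]>.5)&(X[...,1]<0)&(X[...,1]>-.2)
    box(rk,X,n+" dark")
    gg=g&(X[...,0]>.5)&(abs(X[...,1])<.15)&(X[...,2]>.025)
    print("green",X[gg].mean(0).round(4),gg.sum())
    pu=(X[...,2]>.003)&reg&(B>R*1.2)&(X[...,0]<.55)&(X[...,1]>0.1)&(B>G*1.4); print("purple",np.nanmedian(X[pu],0))
    o=(X[...,2]>.003)&reg&(R>B*2.2)&(X[...,0]<.45)&(X[...,1]>0); print("orange",np.nanmedian(X[o],0))
E
```

```text
scene tray rim [ 530.3 -328.6] [111.5 166.5] 85.0 0.015 0.0303 838
scene scrap rim [457.7 298.9] [367.7 151.6] 14.2 0.028 0.0438 975
scene gauge [628.2  17.1] [128.5 231.3] 0.2 0.0241 0.036 4369
scene plate [629.8  16.4] [124.9 226.8] 0.5 0.0305 0.036 2549
scene pin [628.4  66.9] [23.1 22.5] 71.5 0.0401 0.0637 152
[0.6255 0.0689]
scene dark [642.6 -65.1] [43.9 87.7] 81.8 0.0286 0.0499 294
green [ 0.6443 -0.0628  0.0493] 24
purple [nan nan nan]
orange [0.31812581 0.19980886 0.02175668]
side tray rim [ 527.  -330.8] [115.7 163.5] 84.8 0.015 0.03 790
side scrap rim [455.4 299.4] [364.6 160.1] 14.0 0.028 0.0459 432
side gauge [624.7  15.7] [128.5 239.3] 0.5 0.024 0.036 1934
side plate [623.4  12.2] [121.3 232.1] 0.2 0.0305 0.036 911
side pin [622.3  61.1] [18.5 23. ] 51.2 0.04 0.0632 67
[0.6236 0.0682]
side dark [626.9 -69.5] [53.2 31.9] 1.0 0.0324 0.0499 128
green [ 0.6422 -0.0659  0.0484] 25
purple [0.47291781 0.19601344 0.01948078]
orange [0.3086125  0.19170718 0.0204716 ]
  return np.nanmean(a, axis, out=out, keepdims=keepdims)
```

Call:
drive_tool(
  series=[
    [[-0.033,0.047,0.05],0,0],
    [[-0.066,0.094,0.09],0,0],
    [[-0.066,0.094,0.13],0,0],
    [[-0.066,0.094,0.15],0,0],
    [[-0.066,0.094,0.16],0,0],
    [[-0.066,0.094,0.16],0,0],
    [[-0.066,0.094,0.16],0,0],
    [[-0.066,0.094,0.16],0,0],
    [[-0.066,0.094,0.165],0,0],
    [[-0.066,0.094,0.17],0,0],
  ],
)

```text
time_s: 1.15
position: [0.6442, -0.0658, 0.0622]
tool_rot: [[-0.0, 1.0, 0.002], [1.0, 0.0, -0.001], [-0.001, 0.002, -1.0]]
ft_force: [-0.6, -0.3, -0.5]
grip_width: -0.0002
gripper_force: 0.0
```

```bash
python3 - <<'E'
from h import *
a,P=cloud("scene"); b,Q=cloud("side"); c,W=cloud("wrist"); np.savez("/tmp/s2.npz",a=a,P=P,b=b,Q=Q,c=c,W=W)
t=np.hstack([b[150:240,235:335].repeat(4,0).repeat(4,1),a[150:240,190:290].repeat(4,0).repeat(4,1)])
save(np.vstack([t,np.pad(cv2.resize(c,(320,240)),((0,0),(0,480),(0,0)))])[:600],"c.png",1)
E
```

```text
(no output)
```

View pics/c.png

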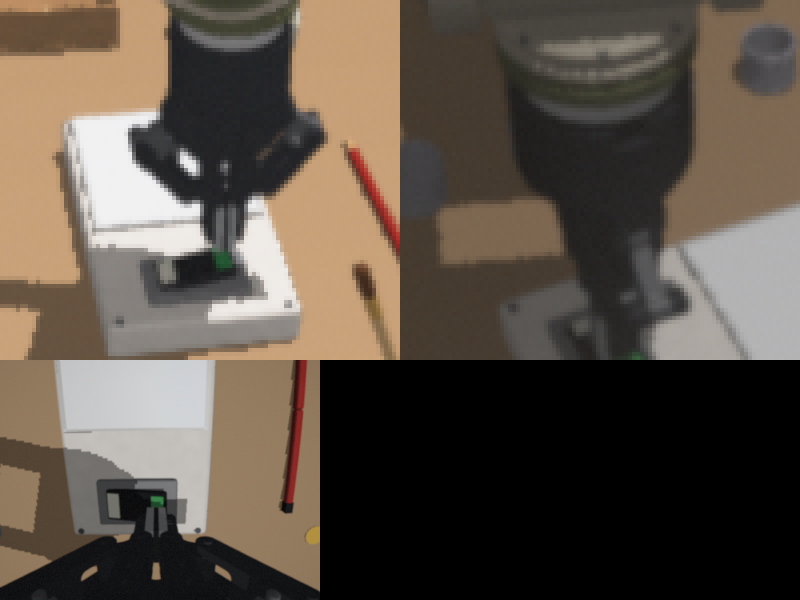

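The closed fingers stand just above the green end: side crop (222,255), wrist crop (157,500). The fingertips are narrow, so I'll press here.

Call:
drive_tool(
  series=[
    [[0,0,0.008],0,0],
    [[0,0,0.013],0,0],
    [[0,0,0.016],0,0],
    [[0,0,0.019],0,0],
    [[0,0,0.022],0,0],
    [[0,0,0.022],0,0],
    [[0,0,0.022],0,0],
  ],
)

```text
time_s: 2.0
position: [0.6442, -0.0661, 0.0416]
tool_rot: [[-0.0, 1.0, 0.002], [1.0, 0.0, -0.001], [-0.001, 0.002, -1.0]]
ft_force: [-4.7, 0.9, 17.4]
grip_width: -0.0002
gripper_force: 8.0
```

```bash
python3 - <<'E'
from h import *
s=np.load("/tmp/s.npz")
for im,X,n in((s["a"],s["P"],"scene"),(s["b"],s["Q"],"side")):
    im=im.astype(int); R,G,B=im[...,0],im[...,1],im[...,2]
    m=(X[...,1]>.215)&(X[...,1]<.40)&(X[...,0]>.36)&(X[...,0]<.58)&(X[...,2]>.034)&(X[...,2]<.044)&(R>G)
    # drop palette (x>.58)
    p=X[m]; print(n,cv2.minAreaRect((p[:,:2]*1000).astype(np.float32)),len(p), p.min(0),p.max(0))
E
```

```text
scene ((519.6753540039062, 323.2567138671875), (115.06355285644531, 123.70417022705078), 88.2618179321289) 371 [0.45632361 0.26407842 0.0340051 ] [0.57982385 0.37966552 0.04376887]
side ((517.6214599609375, 300.4195251464844), (168.9357147216797, 120.46673583984375), 89.97904968261719) 166 [0.45737799 0.21597039 0.03405543] [0.57788194 0.38487988 0.0438157 ]
```

Call:
drive_tool(
  series=[
    [[0,0,-0.03],0,0],
    [[0,0,-0.07],0,0.03],
    [[0.005,-0.04,-0.08],0,0.06],
    [[0.012,-0.085,-0.08],0,0.06],
    [[0.02,-0.13,-0.075],0,0.06],
    [[0.025,-0.17,-0.07],0,0.06],
    [[0.029,-0.202,-0.065],0,0.06],
    [[0.029,-0.202,-0.06],0,0.06],
    [[0.029,-0.202,-0.06],0,0.06],
  ],
)

```text
time_s: 2.9
position: [0.4419, -0.037, 0.0991]
tool_rot: [[0.0, 1.0, -0.001], [1.0, -0.0, 0.0], [0.0, -0.001, -1.0]]
ft_force: [0.4, -0.2, -0.2]
grip_width: 0.06
gripper_force: 0.0
```

```bash
cat >> h.py <<'E'
def ferr(X,c,r=.03,zlo=.006):
    x=X.reshape(-1,3); x=x[~np.isnan(x).any(1)]
    c=np.array(c,float)
    for _ in range(3):
        d=np.hypot(*(x[:,:2]-c).T); p=x[(d<(r if _==0 else .023))&(x[:,2]>zlo)&(x[:,2]<.034)]
        if len(p)<15: return None,len(p)
        o=p[p[:,2]>.024][:,:2]
        if len(o)<8:o=p[:,:2]
        # annulus rim 14.5..17: fit so rim pts lie within it
        f=lambda q:(lambda e:np.maximum(e-.017,0)+np.maximum(.0145-e,0)+.1*(e-.01575))(np.hypot(*(o-q).T))
        c=least_squares(f,c,loss="soft_l1",f_scale=.001).x
    return c.round(4),len(o)
E
python3 - <<'E'
from h import *
c,W=cloud("wrist"); a,P=cloud("scene"); b,Q=cloud("side"); save(c,"d.png",1.2)
for g in[(.4174,-.1907),(.4476,-.1131),(.4423,-.0373),(.4405,.0436),(.434,.1145),(.3993,.1934)]:
    print(g,[ferr(X,g) for X in(P,Q,W)])
for X,im in((P,a),(Q,b)):
    p=X.reshape(-1,3); I=im.reshape(-1,3).astype(int); m=(abs(p[:,0]-.625)<.03)&(abs(p[:,1]+.066)<.02)
    gm=m&(I[:,1]>I[:,0]*1.5)&(p[:,2]<.07); print("green",p[gm].mean(0) if gm.any() else None)
    m=(abs(p[:,0]-.625)<.02)&(abs(p[:,1]-.068)<.02)&(p[:,2]>.057)&(p[:,2]<.063); q=p[m,:2]; print("pin top",m.sum(),(q.min(0)+q.max(0))/2,q.mean(0),p[m,2].max())
E
```

```text
(0.4174, -0.1907) [(array([ 0.4181, -0.1892]), 101), (array([ 0.4156, -0.1916]), 77), (None, 1)]
(0.4476, -0.1131) [(array([ 0.4481, -0.112 ]), 97), (array([ 0.4456, -0.1136]), 68), (array([ 0.4475, -0.1121]), 754)]
(0.4423, -0.0373) [(array([ 0.4426, -0.0363]), 87), (array([ 0.4396, -0.0387]), 65), (array([ 0.4418, -0.037 ]), 793)]
(0.4405, 0.0436) [(array([0.4412, 0.0448]), 92), (array([0.4388, 0.0427]), 56), (array([0.4405, 0.0438]), 850)]
(0.434, 0.1145) [(array([0.4345, 0.1147]), 84), (array([0.4318, 0.1129]), 52), (None, 0)]
(0.3993, 0.1934) [(array([0.3999, 0.1933]), 80), (array([0.3981, 0.193 ]), 23), (None, 0)]
green [ 0.64698893 -0.06315264  0.04180431]
pin top 102 [0.6270704  0.06889157] [0.62790419 0.06761799] 0.06297773936486376
green [ 0.64508979 -0.06515681  0.04083619]
pin top 43 [0.62342432 0.06520525] [0.6241779  0.06554699] 0.06252179437227282
```

View pics/d.png

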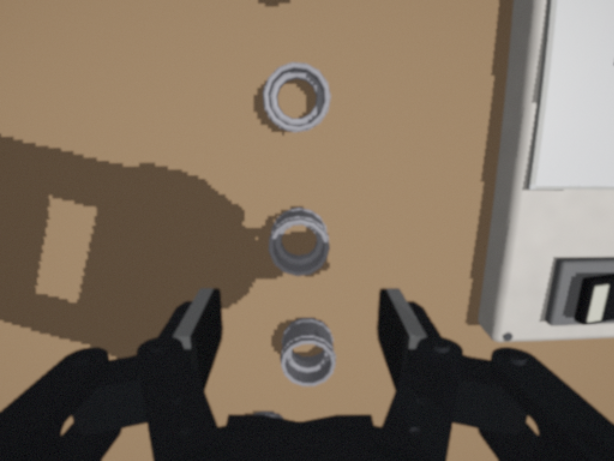

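The gauge reads on: the green end has dropped to z≈0.041. The wrist view shows ferrule 3 centred between the fingers at (300,242), with its neighbours at (297,97) and (308,355). Grasping ferrule 3.

Call:
drive_tool(
  series=[
    [[0,0,0.045],0,0.06],
    [[0,0,0.08],0,0.06],
    [[0,0,0.092],0,0.06],
    [[0,0,0.093],0,0.03],
    [[0,0,0.093],0,0.02],
    [[0,0,0.093],0,0.02],
    [[0,0,0.093],0,0.02],
    [[0,0,0.05],0,0.02],
    [[0,0,0.0],0,0.02],
    [[0,0.03,-0.03],0,0.02],
    [[0.01,0.075,-0.03],0,0.02],
    [[0.015,0.12,-0.03],0,0.02],
    [[0.02,0.16,-0.03],0,0.02],
    [[0.02,0.184,-0.03],0,0.02],
    [[0.02,0.184,-0.03],0,0.02],
    [[0.02,0.184,-0.03],0,0.02],
  ],
  newtons=35,
)

```text
time_s: 4.65
position: [0.6256, -0.0169, 0.1293]
tool_rot: [[-0.0, 1.0, -0.0], [1.0, 0.0, 0.0], [0.0, -0.0, -1.0]]
ft_force: [-0.3, -0.4, -0.3]
grip_width: 0.0333
gripper_force: 35.3
```

```bash
python3 - <<'E'
from h import *
c,W=cloud("wrist"); a,P=cloud("scene"); b,Q=cloud("side"); save(c,"e.png",1.2)
for X in(W,P,Q):
    p=X.reshape(-1,3); m=(abs(p[:,0]-.625)<.02)&(abs(p[:,1]-.068)<.02)&(p[:,2]>.056)&(p[:,2]<.063); q=p[m,:2]; print("pin top",m.sum(),(q.min(0)+q.max(0))/2,q.mean(0),(q.max(0)-q.min(0)),p[m,2].max())
    t=env.observe()["position"]; m=(np.hypot(*(p[:,:2]-t[:2]).T)<.03)&(abs(p[:,2]-t[2]-.005)<.025); q=p[m]
    q=q[q[:,2]<t[2]+.01]; print("held",len(q),(q.min(0)+q.max(0))/2,q.min(0),q.max(0))
print(t)
E
```

```text
pin top 1449 [0.62612045 0.06786394] [0.62599581 0.06778313] [0.02588779 0.02489561] 0.06236392008680944
held 1681 [ 0.62540093 -0.01558239  0.13077233] [ 0.59670903 -0.03179825  0.12178744] [6.54092833e-01 6.33457563e-04 1.39757229e-01]
pin top 104 [0.62647468 0.06881263] [0.62784234 0.067318  ] [0.02497486 0.02578026] 0.06296139627536956
held 71 [ 0.62869668 -0.02114386  0.13208995] [ 0.60298711 -0.03308569  0.12502579] [ 0.65440626 -0.00920202  0.1391541 ]
pin top 18 [0.6207414  0.06228983] [0.61851915 0.06050263] [0.0196108 0.0172073] 0.06270989616999438
held 86 [ 0.62333703 -0.01897763  0.13165985] [ 0.59560535 -0.03673144  0.12375363] [ 0.65106871 -0.00122383  0.13956607]
[ 0.62514449 -0.01699961  0.12976618]
```

View pics/e.png

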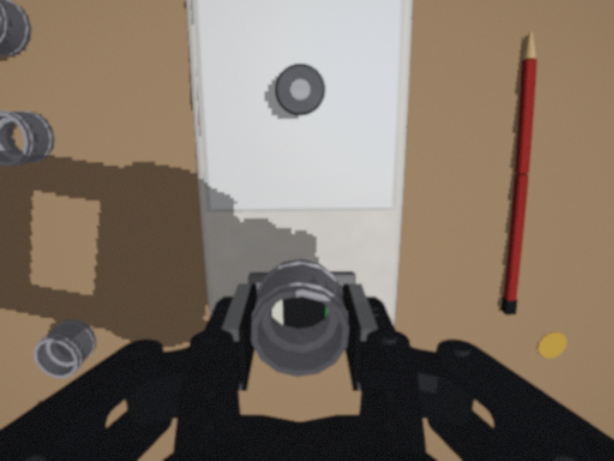

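The pin shows clearly at (300,90), at world (0.6261, 0.0679). The ferrule is held square and centred, rim around (300,320). Lowering it onto the pin.

Call:
drive_tool(
  series=[
    [[0.045,0.001,0],0,0.02],
    [[0.08,0.001,0.0],0,0.02],
    [[0.085,0.001,0.025],0,0.02],
    [[0.085,0.001,0.045],0,0.02],
    [[0.085,0.001,0.055],0,0.02],
    [[0.085,0.001,0.06],0,0.02],
    [[0.085,0.001,0.065],0,0.02],
    [[0.085,0.001,0.07],0,0.02],
    [[0.085,0.001,0.074],0,0.02],
    [[0.085,0.001,0.078],0,0.02],
    [[0.085,0.001,0.078],0,0.02],
  ],
)

```text
time_s: 5.9
position: [0.6274, 0.0678, 0.0549]
tool_rot: [[-0.0, 1.0, 0.003], [1.0, 0.0, -0.001], [-0.001, 0.003, -1.0]]
ft_force: [-9.5, -1.2, 23.7]
grip_width: 0.0332
gripper_force: 37.4
```

Contact came with the bottom edge 17 mm above the plate at 24 N, so ferrule 3 is ridged. It goes to the scrap box.

Call:
drive_tool(
  series=[
    [[0,-0.001,-0.03],0,0.02],
    [[0,-0.001,-0.07],0,0.02],
    [[0.045,-0.01,-0.08],0,0.02],
    [[0.09,-0.02,-0.08],0,0.02],
    [[0.135,-0.03,-0.08],0,0.02],
    [[0.18,-0.04,-0.08],0,0.02],
    [[0.225,-0.05,-0.08],0,0.02],
    [[0.252,-0.05,-0.06],0,0.02],
    [[0.252,-0.05,-0.02],0,0.02],
    [[0.252,-0.05,0.01],0,0.02],
    [[0.252,-0.05,0.025],0,0.02],
    [[0.252,-0.05,0.031],0,0.02],
    [[0.252,-0.05,0.031],0,0.045],
    [[0.252,-0.05,0.031],0,0.045],
    [[0.252,-0.05,0.031],0,0.045],
    [[0.252,-0.05,-0.01],0,0.045],
    [[0.252,-0.05,-0.06],0,0.06],
    [[0.22,-0.08,-0.06],0,0.06],
    [[0.18,-0.1,-0.06],0,0.06],
    [[0.14,-0.12,-0.06],0,0.06],
  ],
)

```text
time_s: 7.9
position: [0.5062, 0.2071, 0.1126]
tool_rot: [[-0.001, 1.0, 0.003], [1.0, 0.001, 0.0], [0.0, 0.003, -1.0]]
ft_force: [1.1, -0.1, -0.6]
grip_width: 0.0601
gripper_force: 0.0
```

```bash
python3 - <<'E'
from h import *
c,W=cloud("wrist"); a,P=cloud("scene"); b,Q=cloud("side"); 
save(np.hstack([a[100:260,120:440],b[100:260,180:380]]),"f.png",1.5)
for g in[(.4174,-.1907),(.4476,-.1131),(.4405,.0438),(.434,.1137),(.399,.193)]:
    print(g,[ferr(X,g) for X in(P,Q,W)])
p=W.reshape(-1,3); m=(p[:,2]>.036)&(p[:,2]<.045)&(p[:,1]>.23)&(p[:,0]<.66); q=p[m]; print(len(q),q.min(0) if len(q) else 0,q.max(0) if len(q) else 0)
m=(p[:,2]>.001)&(p[:,2]<.009)&(p[:,1]>.25)&(p[:,1]<.4);q=p[m];print(len(q),cv2.minAreaRect((q[:,:2]*1000).astype(np.float32)) if len(q) else 0)
E
```

```text
(0.4174, -0.1907) [(array([ 0.4179, -0.1894]), 101), (array([ 0.4152, -0.1916]), 75), (None, 0)]
(0.4476, -0.1131) [(array([ 0.4482, -0.1119]), 97), (array([ 0.446 , -0.1136]), 71), (None, 0)]
(0.4405, 0.0438) [(array([0.4414, 0.0444]), 91), (array([0.4389, 0.043 ]), 56), (array([0.4408, 0.0445]), 89)]
(0.434, 0.1137) [(array([0.4347, 0.115 ]), 80), (array([0.4316, 0.1125]), 55), (array([0.4348, 0.1151]), 110)]
(0.399, 0.193) [(array([0.3995, 0.1939]), 75), (array([0.3965, 0.1917]), 49), (array([0.3995, 0.1931]), 786)]
3409 [0.45847113 0.2624228  0.03600222] [0.62632071 0.33845935 0.04215214]
26337 ((510.21722412109375, 300.7452392578125), (402.5830993652344, 101.68994140625), 0.04503675550222397)
```

View pics/f.png

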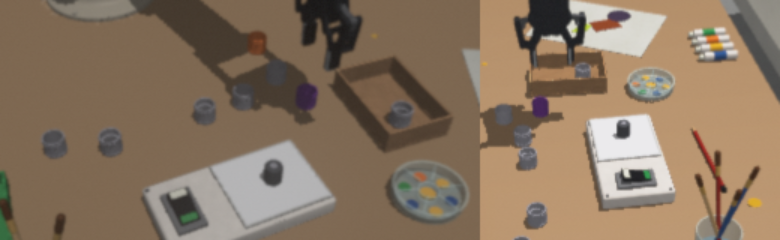

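Ferrule 3 now stands in the scrap box, at (402,112) in the left crop. The rest haven't moved. Next is ferrule 6.

Call:
drive_tool(
  series=[
    [[-0.007,-0.05,0],0,0.05],
    [[-0.014,-0.09,0.01],0,0.05],
    [[-0.014,-0.1067,0.03],0,0.05],
    [[-0.014,-0.1067,0.065],0,0.05],
    [[-0.014,-0.1067,0.095],0,0.05],
    [[-0.014,-0.1067,0.1065],0,0.05],
    [[-0.014,-0.1067,0.1065],0,0.03],
    [[-0.014,-0.1067,0.1065],0,0.02],
    [[-0.014,-0.1067,0.1065],0,0.02],
    [[-0.014,-0.1067,0.1065],0,0.02],
    [[-0.014,-0.1067,0.06],0,0.02],
    [[-0.014,-0.1067,0.015],0,0.02],
    [[-0.04,-0.07,-0.017],0,0.02],
    [[-0.07,-0.03,-0.017],0,0.02],
    [[-0.1,0.01,-0.017],0,0.02],
    [[-0.12,0.055,-0.017],0,0.02],
    [[-0.1385,0.1,-0.017],0,0.02],
    [[-0.1385,0.1195,-0.017],0,0.02],
    [[-0.1385,0.1195,-0.017],0,0.02],
    [[-0.1385,0.1195,-0.017],0,0.02],
  ],
)

```text
time_s: 10.05
position: [0.626, 0.0696, 0.1283]
tool_rot: [[-0.0, 1.0, -0.001], [1.0, 0.0, 0.0], [0.0, -0.001, -1.0]]
ft_force: [-0.3, -0.9, -1.3]
grip_width: 0.0324
gripper_force: 35.2
```

Call:
drive_tool(
  series=[
    [[-0.0015,0,0.03],0,0.02],
    [[-0.0015,0,0.05],0,0.02],
    [[-0.0015,0,0.057],0,0.02],
    [[-0.0015,0,0.063],0,0.02],
    [[-0.0015,0,0.068],0,0.02],
    [[-0.0015,0,0.071],0,0.02],
    [[-0.0015,0,0.074],0,0.02],
    [[-0.0015,0,0.077],0,0.02],
    [[-0.0015,0,0.077],0,0.02],
  ],
)

```text
time_s: 10.95
position: [0.6264, 0.068, 0.0511]
tool_rot: [[-0.0, 1.0, -0.0], [1.0, 0.0, 0.0], [0.0, -0.0, -1.0]]
ft_force: [0.3, -0.6, 0.4]
grip_width: 0.0328
gripper_force: 35.2
```

Call:
drive_tool(
  series=[
    [[0,0,0.004],0,0.02],
    [[0,0,0.007],0,0.02],
    [[0,0,0.009],0,0.02],
    [[0,0,0.011],0,0.02],
    [[0,0,0.013],0,0.02],
    [[0,0,0.013],0,0.02],
    [[0,0,0.013],0,0.02],
  ],
)

```text
time_s: 11.65
position: [0.6265, 0.068, 0.0384]
tool_rot: [[-0.0, 1.0, 0.0], [1.0, 0.0, 0.0], [0.0, 0.0, -1.0]]
ft_force: [-0.4, -0.2, -0.6]
grip_width: 0.0324
gripper_force: 35.3
```

It slides fully home: no force at TCP z 0.0384. Ferrule 6 goes to the tray. First I'll check the clearance to the brushes.

```bash
python3 - <<'E'
from h import *
s=np.load("/tmp/s.npz")
for X,lab in((s["P"],"scene"),(s["Q"],"side")):
    p=X.reshape(-1,3); m=(p[:,2]>.07)&(p[:,2]<.22)&(p[:,0]>.5)&(p[:,0]<.9)&(p[:,1]<-.12)&(p[:,1]>-.5); q=p[m]
    print(lab,len(q),np.percentile(q,[2,98],axis=0).round(3)); i=np.argsort(q[:,0])[:3]; print(q[i].round(3),q[np.argsort(q[:,1])[[0,-1]]].round(3))
im=s["a"].astype(int);X=s["P"];g=(im[...,1]>im[...,0]*1.6)&(X[...,1]<-.2)&(X[...,2]>.001)&(X[...,2]<.0075)
r=cv2.minAreaRect((X[g][:,:2]*1000).astype(np.float32));print(r)
E
```

```text
scene 1743 [[ 0.682 -0.301  0.071]
 [ 0.765 -0.218  0.206]]
[[ 0.674 -0.262  0.205]
 [ 0.676 -0.26   0.206]
 [ 0.677 -0.266  0.205]] [[ 0.726 -0.307  0.203]
 [ 0.72  -0.212  0.204]]
side 846 [[ 0.677 -0.304  0.071]
 [ 0.759 -0.222  0.204]]
[[ 0.671 -0.268  0.204]
 [ 0.672 -0.262  0.201]
 [ 0.673 -0.268  0.204]] [[ 0.722 -0.309  0.2  ]
 [ 0.713 -0.216  0.201]]
((529.4876098632812, -330.04241943359375), (105.73379516601562, 164.5048370361328), 85.6672134399414)
```

Call:
drive_tool(
  series=[
    [[0,0,-0.04],0,0.02],
    [[0,-0.01,-0.085],0,0.02],
    [[-0.03,-0.04,-0.1],0,0.02],
    [[-0.07,-0.06,-0.1],0,0.02],
    [[-0.11,-0.08,-0.1],0,0.02],
    [[-0.155,-0.1,-0.1],0,0.02],
    [[-0.2,-0.12,-0.1],0,0.02],
    [[-0.245,-0.14,-0.1],0,0.02],
    [[-0.29,-0.1445,-0.1],0,0.02],
    [[-0.335,-0.1445,-0.09],0,0.02],
    [[-0.38,-0.1445,-0.075],0,0.02],
    [[-0.4204,-0.1445,-0.05],0,0.02],
    [[-0.4204,-0.1445,-0.02],0,0.02],
    [[-0.4204,-0.1445,0.005],0,0.02],
    [[-0.4204,-0.1445,0.015],0,0.02],
    [[-0.4204,-0.1445,0.02],0,0.02],
    [[-0.4204,-0.1445,0.023],0,0.02],
    [[-0.4204,-0.1445,0.026],0,0.02],
    [[-0.4204,-0.1445,0.026],0,0.02],
  ],
)

```text
time_s: 13.55
position: [0.4823, -0.3524, 0.0129]
tool_rot: [[-0.0, 1.0, 0.001], [1.0, 0.0, -0.001], [-0.001, 0.001, -1.0]]
ft_force: [0.4, 0.2, -0.4]
grip_width: 0.0325
gripper_force: 36.1
```

Call:
drive_tool(
  series=[
    [[0,0,0.001],0,0.042],
    [[0,0,0.001],0,0.042],
    [[0,0,0.001],0,0.042],
    [[0,0,-0.02],0,0.042],
    [[0,0,-0.06],0,0.05],
    [[0.01,0,-0.1],0,0.06],
    [[0.05,-0.02,-0.1],0,0.06],
    [[0.09,-0.04,-0.1],0,0.06],
    [[0.13,-0.06,-0.095],0,0.06],
    [[0.162,-0.0648,-0.088],0,0.06],
    [[0.162,-0.0648,-0.088],0,0.06],
    [[0.162,-0.0648,-0.088],0,0.06],
  ],
)

```text
time_s: 14.75
position: [0.4172, -0.1905, 0.1006]
tool_rot: [[-0.001, 1.0, -0.0], [1.0, 0.001, -0.001], [-0.001, -0.0, -1.0]]
ft_force: [1.4, -0.6, 0.5]
grip_width: 0.0599
gripper_force: 0.0
```

```bash
cat > chk.py <<'E'
from h import *
c,W=cloud("wrist"); a,P=cloud("scene"); b,Q=cloud("side")
for n,g in{1:(.4177,-.1902),2:(.4476,-.112),4:(.4408,.0442),5:(.4343,.1145)}.items():
    print(n,[ferr(X,g) for X in(P,Q,W)])
def lift(X,o):
    Y=X.copy(); return Y-np.array([0,0,.004])
for g in[(.482,-.352),(.486,-.3006),(.572,-.359),(.576,-.308)]: print("tray",g,[ferr(lift(X,0),g,.02,.014) for X in(P,Q)])
E
python3 chk.py
```

```text
1 [(array([ 0.4178, -0.1895]), 100), (array([ 0.4152, -0.1918]), 75), (array([ 0.4171, -0.1907]), 787)]
2 [(array([ 0.4483, -0.1119]), 93), (array([ 0.4457, -0.1138]), 56), (array([ 0.4471, -0.1129]), 842)]
4 [(array([0.4416, 0.0445]), 91), (None, 0), (None, 0)]
5 [(array([0.4347, 0.1146]), 81), (None, 0), (None, 0)]
tray (0.482, -0.352) [(array([ 0.483 , -0.3522]), 129), (array([ 0.4807, -0.354 ]), 102)]
tray (0.486, -0.3006) [(None, 0), (None, 0)]
tray (0.572, -0.359) [(None, 0), (None, 0)]
tray (0.576, -0.308) [(None, 0), (None, 0)]
```

Call:
drive_tool(
  series=[
    [[0,0,0.045],0,0.06],
    [[0,0,0.08],0,0.06],
    [[0,0,0.0945],0,0.06],
    [[0,0,0.0945],0,0.03],
    [[0,0,0.0945],0,0.02],
    [[0,0,0.0945],0,0.02],
    [[0,0,0.0945],0,0.02],
    [[0,0,0.05],0,0.02],
    [[0,0,0.005],0,0.02],
    [[0.03,0.025,-0.028],0,0.02],
    [[0.065,0.05,-0.028],0,0.02],
    [[0.1,0.08,-0.028],0,0.02],
    [[0.135,0.11,-0.028],0,0.02],
    [[0.17,0.14,-0.028],0,0.02],
    [[0.205,0.17,-0.028],0,0.02],
    [[0.24,0.2,-0.028],0,0.02],
    [[0.2584,0.209,-0.028],0,0.02],
    [[0.2584,0.209,-0.028],0,0.02],
    [[0.2584,0.209,-0.028],0,0.02],
  ],
)

```text
time_s: 16.8
position: [0.6258, 0.0679, 0.1285]
tool_rot: [[-0.001, 1.0, -0.0], [1.0, 0.001, -0.0], [-0.0, -0.0, -1.0]]
ft_force: [0.2, -0.3, -0.7]
grip_width: 0.033
gripper_force: 35.4
```

Call:
drive_tool(
  series=[
    [[0,0,0.03],0,0.02],
    [[0,0,0.05],0,0.02],
    [[0,0,0.057],0,0.02],
    [[0,0,0.063],0,0.02],
    [[0,0,0.068],0,0.02],
    [[0,0,0.071],0,0.02],
    [[0,0,0.074],0,0.02],
    [[0,0,0.077],0,0.02],
    [[0,0,0.077],0,0.02],
  ],
)

```text
time_s: 17.7
position: [0.6261, 0.068, 0.0511]
tool_rot: [[-0.0, 1.0, -0.0], [1.0, 0.0, 0.0], [0.0, -0.0, -1.0]]
ft_force: [0.2, 0.6, -0.3]
grip_width: 0.0338
gripper_force: 35.4
```

Call:
drive_tool(
  series=[
    [[0,0,0.004],0,0.02],
    [[0,0,0.007],0,0.02],
    [[0,0,0.009],0,0.02],
    [[0,0,0.011],0,0.02],
    [[0,0,0.013],0,0.02],
    [[0,0,0.013],0,0.02],
    [[0,0,0.013],0,0.02],
  ],
)

```text
time_s: 18.4
position: [0.6262, 0.068, 0.0383]
tool_rot: [[-0.0, 1.0, 0.0], [1.0, 0.0, -0.0], [-0.0, 0.0, -1.0]]
ft_force: [0.3, 0.6, 0.3]
grip_width: 0.0336
gripper_force: 35.4
```

Call:
drive_tool(
  series=[
    [[0,0,-0.04],0,0.02],
    [[0,-0.01,-0.085],0,0.02],
    [[-0.03,-0.04,-0.1],0,0.02],
    [[-0.07,-0.06,-0.1],0,0.02],
    [[-0.11,-0.08,-0.1],0,0.02],
    [[-0.155,-0.09,-0.1],0,0.02],
    [[-0.2,-0.09,-0.1],0,0.02],
    [[-0.245,-0.09,-0.1],0,0.02],
    [[-0.29,-0.08,-0.1],0,0.02],
    [[-0.335,-0.0642,-0.09],0,0.02],
    [[-0.38,-0.0542,-0.075],0,0.02],
    [[-0.4274,-0.0542,-0.05],0,0.02],
    [[-0.4274,-0.0542,-0.02],0,0.02],
    [[-0.4274,-0.0542,0.005],0,0.02],
    [[-0.4274,-0.0542,0.015],0,0.02],
    [[-0.4274,-0.0542,0.02],0,0.02],
    [[-0.4274,-0.0542,0.023],0,0.02],
    [[-0.4274,-0.0542,0.026],0,0.02],
    [[-0.4274,-0.0542,0.026],0,0.02],
  ],
)

```text
time_s: 20.3
position: [0.5723, -0.3594, 0.013]
tool_rot: [[-0.0, 1.0, 0.001], [1.0, 0.0, -0.001], [-0.001, 0.001, -1.0]]
ft_force: [0.2, -0.5, -0.7]
grip_width: 0.0334
gripper_force: 36.6
```

Call:
drive_tool(
  series=[
    [[0,0,0.001],0,0.042],
    [[0,0,0.001],0,0.042],
    [[0,0,0.001],0,0.042],
    [[0,0,-0.02],0,0.042],
    [[0,0,-0.06],0,0.05],
    [[0.01,-0.01,-0.1],0,0.06],
    [[0.05,-0.04,-0.1],0,0.06],
    [[0.09,-0.06,-0.1],0,0.06],
    [[0.13,-0.08,-0.1],0,0.06],
    [[0.17,-0.1,-0.1],0,0.06],
    [[0.21,-0.12,-0.1],0,0.06],
    [[0.2467,-0.1252,-0.088],0,0.06],
    [[0.2467,-0.1252,-0.088],0,0.06],
    [[0.2467,-0.1252,-0.088],0,0.06],
  ],
)

```text
time_s: 21.7
position: [0.4472, -0.1126, 0.101]
tool_rot: [[-0.001, 1.0, 0.001], [1.0, 0.001, -0.001], [-0.001, 0.001, -1.0]]
ft_force: [-0.4, 0.0, -0.1]
grip_width: 0.0602
gripper_force: 0.0
```

```bash
python3 chk.py
```

```text
1 [(None, 0), (None, 0), (None, 0)]
2 [(array([ 0.4482, -0.1122]), 100), (array([ 0.4453, -0.1137]), 69), (array([ 0.4474, -0.1126]), 781)]
4 [(array([0.4414, 0.0446]), 92), (array([0.4381, 0.0429]), 55), (None, 0)]
5 [(array([0.4348, 0.115 ]), 90), (None, 0), (None, 0)]
tray (0.482, -0.352) [(array([ 0.4831, -0.3524]), 136), (array([ 0.4809, -0.3538]), 93)]
tray (0.486, -0.3006) [(None, 0), (None, 0)]
tray (0.572, -0.359) [(array([ 0.573 , -0.3576]), 156), (array([ 0.5702, -0.3594]), 93)]
tray (0.576, -0.308) [(None, 0), (None, 0)]
```

Now grasp ferrule 2 and carry it to the pin: tool x +0.1805, tool y +0.179.

Call:
drive_tool(
  series=[
    [[0,0,0.045],0,0.06],
    [[0,0,0.08],0,0.06],
    [[0,0,0.095],0,0.06],
    [[0,0,0.095],0,0.03],
    [[0,0,0.095],0,0.02],
    [[0,0,0.095],0,0.02],
    [[0,0,0.095],0,0.02],
    [[0,0,0.05],0,0.02],
    [[0,0,0.005],0,0.02],
    [[0.03,0.03,-0.028],0,0.02],
    [[0.06,0.06,-0.028],0,0.02],
    [[0.09,0.09,-0.028],0,0.02],
    [[0.12,0.12,-0.028],0,0.02],
    [[0.15,0.15,-0.028],0,0.02],
    [[0.18,0.178,-0.028],0,0.02],
    [[0.1805,0.179,-0.028],0,0.02],
    [[0.1805,0.179,-0.028],0,0.02],
    [[0.1805,0.179,-0.028],0,0.02],
  ],
)

```text
time_s: 23.65
position: [0.6252, 0.0672, 0.1286]
tool_rot: [[0.001, 1.0, -0.0], [1.0, -0.001, -0.0], [-0.0, -0.0, -1.0]]
ft_force: [0.7, 0.6, 0.2]
grip_width: 0.033
gripper_force: 35.4
```

Call:
drive_tool(
  series=[
    [[0,0,0.03],0,0.02],
    [[0,0,0.05],0,0.02],
    [[0,0,0.057],0,0.02],
    [[0,0,0.063],0,0.02],
    [[0,0,0.068],0,0.02],
    [[0,0,0.071],0,0.02],
    [[0,0,0.074],0,0.02],
    [[0,0,0.077],0,0.02],
    [[0,0,0.077],0,0.02],
  ],
)

```text
time_s: 24.55
position: [0.6263, 0.0678, 0.0541]
tool_rot: [[-0.0, 1.0, 0.003], [1.0, 0.0, -0.0], [-0.0, 0.003, -1.0]]
ft_force: [-6.6, 0.7, 17.7]
grip_width: 0.0334
gripper_force: 36.8
```

Ferrule 2 stops 17 mm short at 18 N, so it goes to the scrap box at (0.506, 0.32).

Call:
drive_tool(
  series=[
    [[0,0,-0.03],0,0.02],
    [[0,0,-0.07],0,0.02],
    [[0.04,-0.02,-0.08],0,0.02],
    [[0.08,-0.04,-0.08],0,0.02],
    [[0.12,-0.06,-0.08],0,0.02],
    [[0.16,-0.08,-0.08],0,0.02],
    [[0.2,-0.1,-0.08],0,0.02],
    [[0.24,-0.12,-0.07],0,0.02],
    [[0.252,-0.12,-0.06],0,0.02],
    [[0.252,-0.12,-0.02],0,0.02],
    [[0.252,-0.12,0.01],0,0.02],
    [[0.252,-0.12,0.025],0,0.02],
    [[0.252,-0.12,0.032],0,0.02],
    [[0.252,-0.12,0.032],0,0.042],
    [[0.252,-0.12,0.032],0,0.042],
    [[0.252,-0.12,0.032],0,0.042],
    [[0.252,-0.12,0.0],0,0.042],
    [[0.252,-0.12,-0.045],0,0.042],
    [[0.22,-0.14,-0.06],0,0.06],
    [[0.18,-0.16,-0.06],0,0.06],
  ],
)

```text
time_s: 26.55
position: [0.4668, 0.2482, 0.1146]
tool_rot: [[-0.002, 1.0, 0.008], [1.0, 0.002, 0.002], [0.002, 0.008, -1.0]]
ft_force: [1.1, -0.8, -1.2]
grip_width: 0.0596
gripper_force: 0.0
```

```bash
python3 chk.py | head -4; python3 - <<'E'
from h import *
a,P=cloud("scene");b,Q=cloud("side")
for g in[(.576,.32),(.506,.32)]: print("scrap",[ferr(X-[0,0,.004],g,.025,.012) for X in(P,Q)])
E
```

```text
1 [(None, 0), (None, 0), (None, 0)]
2 [(None, 0), (None, 0), (None, 0)]
4 [(array([0.4415, 0.0446]), 91), (array([0.4385, 0.0429]), 56), (None, 0)]
5 [(array([0.4348, 0.1147]), 84), (array([0.432 , 0.1129]), 56), (array([0.4341, 0.1149]), 290)]
scrap [(array([0.5769, 0.319 ]), 98), (array([0.575 , 0.3179]), 46)]
scrap [(array([0.5063, 0.3191]), 84), (array([0.5032, 0.3173]), 45)]
```

Call:
drive_tool(
  series=[
    [[-0.045,-0.01,0],0,0.06],
    [[-0.09,-0.02,0],0,0.06],
    [[-0.1335,-0.0317,0.005],0,0.06],
    [[-0.1335,-0.0317,0.01],0,0.06],
    [[-0.1335,-0.0317,0.01],0,0.06],
    [[-0.1335,-0.0317,0.01],0,0.06],
  ],
)

```text
time_s: 27.4
position: [0.4349, 0.1152, 0.1014]
tool_rot: [[-0.001, 1.0, 0.001], [1.0, 0.001, 0.0], [0.0, 0.001, -1.0]]
ft_force: [-0.5, -0.6, 1.1]
grip_width: 0.0601
gripper_force: 0.0
```

```bash
python3 chk.py | sed -n 3,4p
```

```text
4 [(array([0.441 , 0.0446]), 88), (array([0.4383, 0.0428]), 60), (array([0.4407, 0.0445]), 768)]
5 [(array([0.4352, 0.1146]), 83), (array([0.432 , 0.1131]), 54), (array([0.434 , 0.1145]), 772)]
```

Call:
drive_tool(
  series=[
    [[-0.0007,-0.0009,0.045],0,0.06],
    [[-0.0007,-0.0009,0.08],0,0.06],
    [[-0.0007,-0.0009,0.0953],0,0.06],
    [[-0.0007,-0.0009,0.0953],0,0.03],
    [[-0.0007,-0.0009,0.0953],0,0.02],
    [[-0.0007,-0.0009,0.0953],0,0.02],
    [[-0.0007,-0.0009,0.0953],0,0.02],
    [[-0.0007,-0.0009,0.05],0,0.02],
    [[-0.0007,-0.0009,0.005],0,0.02],
    [[-0.01,0.03,-0.028],0,0.02],
    [[-0.02,0.07,-0.028],0,0.02],
    [[-0.03,0.11,-0.028],0,0.02],
    [[-0.04,0.15,-0.028],0,0.02],
    [[-0.0472,0.185,-0.028],0,0.02],
    [[-0.0472,0.1911,-0.028],0,0.02],
    [[-0.0472,0.1911,-0.028],0,0.02],
    [[-0.0472,0.1911,-0.028],0,0.02],
  ],
)

```text
time_s: 29.25
position: [0.6241, 0.0675, 0.1296]
tool_rot: [[-0.0, 1.0, -0.001], [1.0, 0.0, 0.0], [0.0, -0.001, -1.0]]
ft_force: [0.2, 1.1, -0.4]
grip_width: 0.033
gripper_force: 35.4
```

Call:
drive_tool(
  series=[
    [[0,0,0.03],0,0.02],
    [[0,0,0.05],0,0.02],
    [[0,0,0.057],0,0.02],
    [[0,0,0.063],0,0.02],
    [[0,0,0.068],0,0.02],
    [[0,0,0.071],0,0.02],
    [[0,0,0.074],0,0.02],
    [[0,0,0.077],0,0.02],
    [[0,0,0.077],0,0.02],
  ],
)

```text
time_s: 30.15
position: [0.6251, 0.0671, 0.0521]
tool_rot: [[-0.0, 1.0, -0.0], [1.0, 0.0, 0.0], [0.0, -0.0, -1.0]]
ft_force: [0.9, -0.7, -0.8]
grip_width: 0.0331
gripper_force: 35.4
```

Call:
drive_tool(
  series=[
    [[0.0005,0.0005,0.004],0,0.02],
    [[0.0005,0.0005,0.007],0,0.02],
    [[0.0005,0.0005,0.009],0,0.02],
    [[0.0005,0.0005,0.011],0,0.02],
    [[0.0005,0.0005,0.0135],0,0.02],
    [[0.0005,0.0005,0.0135],0,0.02],
    [[0.0005,0.0005,0.0135],0,0.02],
  ],
)

```text
time_s: 30.85
position: [0.6256, 0.0676, 0.0388]
tool_rot: [[0.0, 1.0, -0.0], [1.0, -0.0, -0.0], [-0.0, -0.0, -1.0]]
ft_force: [0.5, 0.5, -0.4]
grip_width: 0.033
gripper_force: 35.4
```

Call:
drive_tool(
  series=[
    [[0,0,-0.04],0,0.02],
    [[0,-0.01,-0.085],0,0.02],
    [[-0.03,-0.04,-0.1],0,0.02],
    [[-0.07,-0.06,-0.1],0,0.02],
    [[-0.11,-0.08,-0.1],0,0.02],
    [[-0.155,-0.1,-0.1],0,0.02],
    [[-0.2,-0.12,-0.1],0,0.02],
    [[-0.245,-0.1396,-0.1],0,0.02],
    [[-0.29,-0.1396,-0.1],0,0.02],
    [[-0.33,-0.1396,-0.09],0,0.02],
    [[-0.3682,-0.1396,-0.07],0,0.02],
    [[-0.3682,-0.1396,-0.05],0,0.02],
    [[-0.3682,-0.1396,-0.02],0,0.02],
    [[-0.3682,-0.1396,0.005],0,0.02],
    [[-0.3682,-0.1396,0.015],0,0.02],
    [[-0.3682,-0.1396,0.02],0,0.02],
    [[-0.3682,-0.1396,0.023],0,0.02],
    [[-0.3682,-0.1396,0.0265],0,0.02],
    [[-0.3682,-0.1396,0.0265],0,0.02],
  ],
)

```text
time_s: 32.75
position: [0.4863, -0.3007, 0.0127]
tool_rot: [[-0.0, 1.0, 0.001], [1.0, 0.0, -0.001], [-0.001, 0.001, -1.0]]
ft_force: [-0.5, 0.2, -1.0]
grip_width: 0.0328
gripper_force: 36.8
```

Call:
drive_tool(
  series=[
    [[0,0,0.0005],0,0.042],
    [[0,0,0.0005],0,0.042],
    [[0,0,0.0005],0,0.042],
    [[0,0,-0.02],0,0.042],
    [[0,0,-0.06],0,0.05],
    [[0.03,0,-0.1],0,0.06],
    [[0.07,-0.01,-0.1],0,0.06],
    [[0.11,-0.02,-0.1],0,0.06],
    [[0.155,-0.03,-0.1],0,0.06],
    [[0.2,-0.04,-0.1],0,0.06],
    [[0.245,-0.0455,-0.1],0,0.06],
    [[0.29,-0.0455,-0.1],0,0.06],
    [[0.33,-0.0455,-0.09],0,0.06],
    [[0.345,-0.0455,-0.088],0,0.06],
    [[0.345,-0.0455,-0.088],0,0.06],
    [[0.345,-0.0455,-0.088],0,0.06],
  ],
)

```text
time_s: 34.35
position: [0.4407, 0.044, 0.1006]
tool_rot: [[-0.001, 1.0, 0.0], [1.0, 0.001, -0.001], [-0.001, 0.0, -1.0]]
ft_force: [0.3, -0.8, 0.5]
grip_width: 0.06
gripper_force: 0.0
```

```bash
python3 chk.py
```

```text
1 [(None, 0), (None, 0), (None, 0)]
2 [(None, 0), (None, 0), (None, 0)]
4 [(array([0.4415, 0.0447]), 93), (array([0.4394, 0.0432]), 57), (array([0.4406, 0.044 ]), 796)]
5 [(None, 0), (None, 0), (None, 0)]
tray (0.482, -0.352) [(array([ 0.4833, -0.3521]), 136), (array([ 0.4805, -0.3539]), 98)]
tray (0.486, -0.3006) [(array([ 0.487, -0.299]), 132), (array([ 0.4851, -0.3011]), 86)]
tray (0.572, -0.359) [(array([ 0.5729, -0.3574]), 154), (array([ 0.5705, -0.3596]), 88)]
tray (0.576, -0.308) [(None, 0), (None, 0)]
```

Last ferrule, number 4. Pin offset: tool x +0.0238, tool y +0.1855.

Call:
drive_tool(
  series=[
    [[0,0,0.045],0,0.06],
    [[0,0,0.08],0,0.06],
    [[0,0,0.0945],0,0.06],
    [[0,0,0.0945],0,0.03],
    [[0,0,0.0945],0,0.02],
    [[0,0,0.0945],0,0.02],
    [[0,0,0.0945],0,0.02],
    [[0,0,0.05],0,0.02],
    [[0,0,0.005],0,0.02],
    [[0.005,0.03,-0.028],0,0.02],
    [[0.01,0.07,-0.028],0,0.02],
    [[0.015,0.11,-0.028],0,0.02],
    [[0.02,0.15,-0.028],0,0.02],
    [[0.0238,0.18,-0.028],0,0.02],
    [[0.0238,0.1855,-0.028],0,0.02],
    [[0.0238,0.1855,-0.028],0,0.02],
    [[0.0238,0.1855,-0.028],0,0.02],
  ],
)

```text
time_s: 36.2
position: [0.6251, 0.0682, 0.1286]
tool_rot: [[-0.0, 1.0, -0.001], [1.0, 0.0, 0.0], [0.0, -0.001, -1.0]]
ft_force: [0.3, -0.1, -1.0]
grip_width: 0.0327
gripper_force: 35.3
```

Call:
drive_tool(
  series=[
    [[0,0,0.03],0,0.02],
    [[0,0,0.05],0,0.02],
    [[0,0,0.057],0,0.02],
    [[0,0,0.063],0,0.02],
    [[0,0,0.068],0,0.02],
    [[0,0,0.071],0,0.02],
    [[0,0,0.074],0,0.02],
    [[0,0,0.077],0,0.02],
    [[0,0,0.077],0,0.02],
  ],
)

```text
time_s: 37.1
position: [0.6266, 0.0683, 0.0547]
tool_rot: [[-0.0, 1.0, 0.003], [1.0, 0.0, -0.0], [-0.0, 0.003, -1.0]]
ft_force: [-7.8, 0.5, 22.3]
grip_width: 0.0331
gripper_force: 37.0
```

Ferrule 4 stops short as well at 22 N, so it goes to the scrap box. I'll release it just above the tops of the other two, beside them.

Call:
drive_tool(
  series=[
    [[0,0,-0.03],0,0.02],
    [[0,0,-0.07],0,0.02],
    [[0.04,-0.02,-0.08],0,0.02],
    [[0.08,-0.04,-0.08],0,0.02],
    [[0.12,-0.06,-0.08],0,0.02],
    [[0.16,-0.08,-0.08],0,0.02],
    [[0.205,-0.0855,-0.08],0,0.02],
    [[0.25,-0.0855,-0.07],0,0.02],
    [[0.283,-0.0855,-0.05],0,0.02],
    [[0.283,-0.0855,-0.02],0,0.02],
    [[0.283,-0.0855,0.0],0,0.02],
    [[0.283,-0.0855,0.009],0,0.02],
    [[0.283,-0.0855,0.009],0,0.02],
    [[0.283,-0.0855,0.009],0,0.045],
    [[0.283,-0.0855,0.009],0,0.045],
    [[0.283,-0.0855,0.009],0,0.045],
    [[0.283,-0.0855,-0.03],0,0.045],
    [[0.25,-0.0855,-0.075],0,0.045],
    [[0.205,-0.0855,-0.08],0,0.045],
    [[0.16,-0.0855,-0.08],0,0.045],
  ],
)

```text
time_s: 39.1
position: [0.5414, 0.2272, 0.1343]
tool_rot: [[-0.001, 1.0, 0.006], [1.0, 0.001, 0.001], [0.001, 0.006, -1.0]]
ft_force: [0.5, -0.1, -0.2]
grip_width: 0.045
gripper_force: 0.0
```

```bash
python3 chk.py|tail -4; python3 - <<'E'
from h import *
c,W=cloud("wrist"); a,P=cloud("scene");b,Q=cloud("side"); save(np.vstack([np.hstack([a[80:270,60:440],np.zeros((190,30,3),np.uint8)]),np.hstack([b[100:350,180:380],cv2.resize(c,(210,250))])]),"g.png",1.35)
for g in[(.576,.32),(.506,.32),(.54,.352)]: print("scrap",[ferr(X-[0,0,.004],g,.025,.012) for X in(P,Q,W)])
E
```

```text
tray (0.482, -0.352) [(array([ 0.4832, -0.3522]), 130), (array([ 0.4808, -0.3541]), 99)]
tray (0.486, -0.3006) [(array([ 0.4872, -0.2989]), 136), (array([ 0.4846, -0.3008]), 86)]
tray (0.572, -0.359) [(array([ 0.5728, -0.3576]), 154), (array([ 0.5703, -0.3595]), 93)]
tray (0.576, -0.308) [(None, 0), (None, 0)]
scrap [(array([0.5767, 0.3193]), 95), (array([0.5746, 0.3179]), 45), (array([0.5761, 0.3193]), 727)]
scrap [(array([0.5059, 0.3193]), 86), (array([0.5045, 0.3181]), 44), (array([0.5056, 0.3192]), 730)]
scrap [(array([0.5428, 0.3521]), 96), (array([0.5398, 0.3498]), 41), (array([0.5418, 0.3508]), 559)]
```

View pics/g.png

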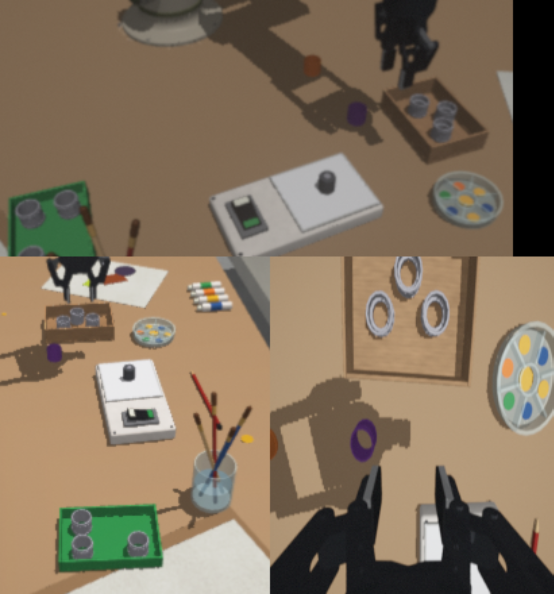

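All six are sorted: three upright in the tray, lower left at (82,520), (82,545) and (137,543), and three in the scrap box. Now switching off at the white end.

Call:
drive_tool(
  series=[
    [[-0.04,0.01,0],0,0],
    [[-0.08,0.02,0],0,0],
    [[-0.12,0.03,0],0,0],
    [[-0.165,0.045,0],0,0],
    [[-0.21,0.0657,0],0,0],
    [[-0.25,0.0657,0.01],0,0],
    [[-0.292,0.0657,0.03],0,0],
    [[-0.292,0.0657,0.055],0,0],
    [[-0.292,0.0657,0.07],0,0],
    [[-0.292,0.0657,0.07],0,0],
    [[-0.292,0.0657,0.078],0,0],
    [[-0.292,0.0657,0.083],0,0],
    [[-0.292,0.0657,0.086],0,0],
    [[-0.292,0.0657,0.089],0,0],
    [[-0.292,0.0657,0.092],0,0],
    [[-0.292,0.0657,0.092],0,0],
    [[-0.292,0.0657,0.092],0,0],
  ],
)

```text
time_s: 41.1
position: [0.6068, -0.0637, 0.0409]
tool_rot: [[-0.0, 1.0, 0.002], [1.0, 0.0, -0.0], [-0.0, 0.002, -1.0]]
ft_force: [-3.3, 2.2, 11.4]
grip_width: 0.0001
gripper_force: 6.2
```

Call:
drive_tool(
  series=[
    [[0,0,-0.03],0,0],
    [[0,-0.02,-0.08],0,0],
    [[0,-0.06,-0.12],0,0],
    [[0,-0.1,-0.16],0,0],
    [[0,-0.13,-0.16],0,0],
    [[0,-0.13,-0.16],0,0],
    [[0,-0.13,-0.16],0,0],
  ],
)

```text
time_s: 41.8
position: [0.4763, -0.0639, 0.2]
tool_rot: [[0.001, 1.0, 0.002], [1.0, -0.001, -0.001], [-0.001, 0.002, -1.0]]
ft_force: [0.7, 0.4, 0.5]
grip_width: -0.0001
gripper_force: 0.0
```

```bash
python3 chk.py|tail -4; python3 - <<'E'
from h import *
a,P=cloud("scene");b,Q=cloud("side"); save(np.hstack([a[180:290,190:360],b[160:270,230:340]]),"i.png",2.5)
for X,im in((P,a),(Q,b)):
    p=X.reshape(-1,3); I=im.reshape(-1,3).astype(int); gm=(abs(p[:,0]-.625)<.03)&(abs(p[:,1]+.066)<.02)&(I[:,1]>I[:,0]*1.5)&(p[:,2]<.07); print("green",p[gm].mean(0))
E
```

```text
tray (0.482, -0.352) [(array([ 0.4829, -0.3519]), 127), (array([ 0.4807, -0.3541]), 98)]
tray (0.486, -0.3006) [(array([ 0.4873, -0.299 ]), 133), (array([ 0.4846, -0.3011]), 86)]
tray (0.572, -0.359) [(array([ 0.5728, -0.3576]), 156), (array([ 0.5704, -0.3596]), 92)]
tray (0.576, -0.308) [(None, 0), (None, 0)]
green [ 0.64465772 -0.06269025  0.04951693]
green [ 0.64222198 -0.06561628  0.04818646]
```

View pics/i.png

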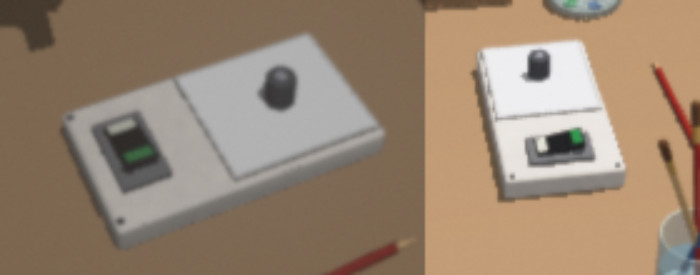

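The green end (left crop, (140,155)) is back up at z≈0.049, so the gauge is off. The ferrules are at rest and the arm is clear.

```bash
python3 -c "
from rig import env
print(env.close_job())"
```

```text
the job is handed in; nothing more can be done
None
```

The job is handed in: of the six ferrules, the three that slid fully home (1, 5, 6) stand in the green tray, the three that stopped short (2, 3, 4) are in the scrap box, and the gauge is switched off.

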